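# Unlatch the tube carrier and lift it off its ball dock

## Task

The grey carrier with the two sample tubes is locked onto the ball of its docking plate. Pull its spring latch in by squeezing the steel tab sideways towards the fixed grip plate, keep it pulled while you lift the carrier straight up off the ball, and hold it upright and still about 10 cm above where it sat, without knocking over or pushing away the vial, the beaker or the cuvette box next to it. The program finishes while the robot is still holding the carrier raised: do not put it down.

Things in the scene. Friction and masses are not known exactly. Their poses are not given: they have to be found in the camera images.
- carrier: Loose tube carrier, 0.18 to 0.27 kg: grey housing 44 x 44 x 38 mm, open below, with a drawbar along its x that holds an upright orange-capped tube 65 mm to either side (155 mm long, tube tops at 74 mm). Origin: centre of the housing's underside; x drawbar, y from fixed plate to latch tab, z up. Seated, the origin is on the dock's axis, 14 mm above the bench; it can swivel on the ball.
- carrier_grip (a point): Point on the carrier's middle axis, 72 mm above its origin (seated: 86 mm above the bench), carrier's axes. Here two upright plates on the roof face each other, to be pinched from above, fingers closing along the carrier's y: 40 mm over both at rest, 28 mm when squeezed, the middle then at y = -6 mm. Roof and slide bar below end 28 mm under this point.
- grip_plate (a point): Centre of the outer face of the fixed grey grip plate of the carrier, on the robot's right (y = -20 mm, 72 mm above the carrier's origin); carrier's axes. The plate is 34 mm along x, 6 mm thick, its lower edge at 50 mm and its top at 94 mm above the carrier's origin.
- latch_tab (a point): Centre of the outer face of the steel latch tab (the plate on the robot's left), moving with it (y = +20 mm at rest, +8 mm fully pulled, 72 mm above the carrier's origin); carrier's axes. The tab is 28 mm along x, 6 mm thick, from 44 to 97 mm above the carrier's origin. It slides only along the carrier's y, towards the fixed plate.
- latch (a joint): Spring latch: 0 = locked (its bolt lies under the ball; the carrier lifts only 1.5 mm), 0.012 m = tab fully pulled towards the fixed plate; clear of the ball from about 0.008. The spring takes 4 N to start and 8.5 N at the end and shuts the latch when let go; a grip of 15 to 30 N squeezes it to its stop.
- dock: Docking plate fixed to the bench: aluminium, 100 x 90 x 8 mm, with a round collar (top at 14 mm) on which the carrier stands and a steel ball of 28 mm diameter on a neck, its top 44 mm above the bench, inside the housing with 2 mm clearance. The carrier is free of the ball after rising 30 mm. Origin: centre of the plate's underside, on the bench.
- vial_center (a point): Bystander, loose: small glass vial with a yellow cap, 23 mm diameter, 52 mm tall, upright; point on its axis half-way up.
- beaker_center (a point): Bystander, loose: clear beaker, 57 mm diameter, 71 mm tall, upright; point on its axis half-way up.
- cuvettes: Bystander, loose: flat clear cuvette box 78 x 56 x 25 mm; origin at the centre of its underside.

How it is judged (in metres and radians):
On the way, in this order (a step that is already met when the one before it is completed fails the run):
1. the latch is pulled clear of the ball while the carrier still sits on its dock (value of joint latch above 0.008 m and z of carrier in the frame of dock below 0.02 m), for 0.1 s.
2. the carrier is lifted upright off the ball with the latch still pulled (z of carrier in the frame of dock above 0.05 m and value of joint latch above 0.006 m and angle between carrier's own z axis and vertical below 0.4 rad), for 0.1 s.
At the end, for the whole second after the job is handed in: The carrier is held by the fingers (more than 2 N), off the dock, its underside 80 to 190 mm above the bench (66 to 176 mm above where it sat), within 0.3 rad of upright, slower than 0.03 m/s, and stays so through the last second (z of carrier in the frame of dock between 0.08 and 0.19 m and angle between carrier's own z axis and vertical below 0.3 rad and linear speed of carrier below 0.03 m/s and contact force between carrier and the fingers above 2 N and contact force between carrier and dock below 0.2 N and contact force between carrier and cuvettes below 0.2 N); the arm keeps its last pose, push and grip.
It fails at once if the vial is moved more than 25 mm or tipped (distance of vial_center from where it was at the start of the episode above 0.025 m or angle between vial_center's own z axis and vertical above 0.5 rad).
It fails at once if the beaker is moved more than 25 mm or tipped (distance of beaker_center from where it was at the start of the episode above 0.025 m or angle between beaker_center's own z axis and vertical above 0.5 rad).
It fails at once if the cuvette box is moved more than 25 mm (distance of cuvettes from where it was at the start of the episode above 0.025 m).
It also fails if it takes over 29 s, if anything falls off the work surface, if the arm or the gripper's body presses on something with over 40 N, if the wrist force passes 120 N, or if a joint passes its speed limit or range.

## Robot

A 7-joint arm with a two-finger parallel gripper is mounted at the origin on a cart in front of the work surface, level with it; the furniture and walls round the work are solid. World frame = base frame: x ahead of the robot, y to its left, z up, the work surface at z = 0. Lengths are in mm, angles in degrees, forces in N, time in s.
With the tool pointing down it reaches from about 425 to 875 mm from the base axis. Payload 4.7 kg.
Tool frame: the origin (TCP) lies on the centre line of the jaws, within the pads' length; the fingertips stand 25 mm ahead of it and the grasp point (between the pads) lies 6 mm ahead of it; z points along the fingers, y is the direction in which the jaws open and shut (so a half turn about z gives the same grasp; the last joint's range is limited). The gripper opens to 87 mm and grips with 3 to 60 N. Pads are 19 mm wide; open, the fingers measure 117 mm over their backs; the gripper's body (75 mm by 190 mm) begins 51 mm behind the grasp point.
Start: joints at [-64.853, 18.392, -4.016, 83.108, 1.295, 78.541, -3.26], TCP at [267.919, 592.237, 226.187] pointing down, gripper open.
Joint ranges: [-163.93, 163.93], [-17.29, 119.83], [-79.2, 71.16], [3.27, 140.29], [-89.18, 269.18], [5.43, 117.66], [-154.24, 154.24]. Speed limits (degrees/s): [147.25, 147.25, 180, 180, 180, 180, 180].

## Interface

Orientations are given as a 3x3 rotation matrix whose columns are the frame's x, y, z axes.
In Python, from rig import manip gives the robot as it stands. The module is installed in compiled form; this text tells all that it offers.
- The arm moves only by the tool drive_tool, never from a script. Its argument "plan" is a list of rows, each a list of 3 entries, a list of its own where there are three numbers: the turn, a rotation vector about the tool's x, y, z in rad, then the shift along the tool's x, y, z in m, then the opening, from 0 (shut) to 1 (fully open). In form: [[[rx, ry, rz], [tx, ty, tz], jaw], ...]. A call has 1 to 12 rows; each row is the pose to reach, as a shift and turn from the pose commanded when the call began, along the tool's axes at that moment; what a row does not reach only later rows make up. A row lasts 1/12 s, in which the tool goes at most 41.7 mm and 7.16 degrees, less where a joint would pass 70% of its speed; a pose out of reach is approached as far as the arm can. A call with a gripper value outside its range is refused whole. The fingers move at their own pace and stop on an object; the grip force is fixed at half the most. Time passes only in rows, so rows that repeat a pose let the fingers close. It gives the time, the measured TCP pose, the force and the opening at its end, in the units of the state.
- manip.get_state(): the state, without advancing time (a new reading comes with each control period).
- manip.get_image(name): name is "side" or "top"; returns a dict with "frame" (384x512x3 uint8, blue, green, red), "fx", "fy", "cx", "cy" (pixels), "camera_from_world" (4x4, takes a point from world to camera coordinates). Camera axes: x right, y up, looking along -z (the intrinsics and any distortion apply to the point x, -y, -z); pixel columns grow to the right and rows downward; lengths in mm; the calibration is good to about 2 mm. A picture is of the moment at which its call begins. There is no depth.
- manip.sign_off(): hands the job in, once; it reports no verdict.
Trained networks look in a picture, given as the dict that the camera call returned (one of the last four; its "shot" number tells which), for a name from the list of things; names that differ only in an ending like _2 or _b are one class to them, and where a whole thing is asked for, a point or a joint stands for the part that bears it (a point fixed in the world has none). Each returns a list of dicts, best first, with "conf" (0 to 1); they miss things now and then, are a little off and sometimes report something else, mostly with a low value. They report only what shows in the picture. A call takes as long as a camera call.
- manip.masks_of(target, picture): "region" (384x512 bool, what is visible of it) and "uv" ([column, row] in pixels, amid what is visible of it).
- manip.spot_point(target, picture): "uv" ([column, row] in pixels: a listed point, or the origin of a listed thing).
The state is a dict: "clock": time; "qpos": joint angles; "qd": joint speeds; "joint_efforts": joint torques, N m; "tool_pos": TCP position; "tcp_rot": TCP orientation; "contact_force": force on the tool from outside, world axes, zero at the start; "torque": the same for the moment, N m; "opening": finger opening in mm.
Only numpy, scipy, OpenCV 4.12 (cv2) and the standard library are available. Lean on these libraries where they do the work, as an engineer would, in place of code of your own. Each camera call takes 0.05 s, during which the arm holds its last target.

## Working session

There is one attempt and no reset: what is moved stays moved. The work goes in short steps, Python scripts to look and compute and a tool call to move; the robot and the scene stay as the last step left them, time stands still between calls to the robot, and variables do not carry over. Pictures are saved under pics/ and viewed, and the job is handed in when it is done.

Besides the shell and the picture viewer there is one more tool, called after ">>>" as name(argument=value, ...) on one line, values as JSON. drive_tool: Moves the arm, as the interface text tells. Its arguments: {"type":"object","properties":{"plan":{"type":"array","items":{"type":"array"}}},"required":["plan"]}

```bash
mkdir -p pics; cat > h.py <<'E'
import numpy as np, cv2
from rig import manip
def proj(im,p):
    T=np.array(im["camera_from_world"]);c=T[:3,:3]@np.array(p,float)+T[:3,3]
    return np.array([im["fx"]*c[0]/-c[2]+im["cx"], im["fy"]*(-c[1])/-c[2]+im["cy"]])
def ray(im,uv):
    T=np.array(im["camera_from_world"]);R=T[:3,:3];o=-R.T@T[:3,3]
    d=np.array([(uv[0]-im["cx"])/im["fx"],-(uv[1]-im["cy"])/im["fy"],-1.])
    return o,R.T@d
def at_z(im,uv,z):
    o,d=ray(im,uv);return o+d*(z-o[2])/d[2]
def tri(rs):
    A=0;b=0
    for o,d in rs:
        d=d/np.linalg.norm(d);P=np.eye(3)-np.outer(d,d);A=A+P;b=b+P@o
    return np.linalg.solve(A,b)
E
python3 - <<'E'
from h import *
print(manip.get_state())
ims={n:manip.get_image(n) for n in("side","top")}
print({k:v for k,v in ims["side"].items() if k!="frame"})
for n,im in ims.items():
    cv2.imwrite(f"pics/{n}0.png",im["frame"])
for t in["carrier","carrier_grip","grip_plate","latch_tab","dock","vial_center","beaker_center","cuvettes"]:
    r=[]
    for n,im in ims.items():
        s=manip.spot_point(t,im)
        for q in s[:2]: print(t,n,np.round(q["uv"],1),round(q["conf"],2))
        if s:r.append(ray(im,s[0]["uv"]))
    if len(r)==2: print("  ->",tri(r).round(1))
E
```

```text
{'clock': 0.0, 'qpos': array([-64.85535278,  18.43960374,  -4.01499121,  83.1771893 ,
         1.29658497,  78.54070504,  -3.25999372]), 'qd': array([ 0.00622179, -0.13414589, -0.03805377,  0.11752182, -0.0396647 ,
       -0.08540976, -0.0434716 ]), 'joint_efforts': array([-2.95898972e-04, -4.91288209e+01, -4.04089931e-01, -3.12533927e+01,
       -6.40748860e-02,  4.35632200e-02,  1.49875959e-04]), 'tool_pos': array([267.69263398, 591.69751948, 225.03524372]), 'tcp_rot': array([[-9.11151507e-01,  4.12070942e-01, -6.85962918e-04],
       [ 4.12071491e-01,  9.11149662e-01, -1.83831302e-03],
       [-1.32500494e-04, -1.95764744e-03, -9.99998075e-01]]), 'contact_force': array([-0.48093228,  0.47247398,  0.10993567]), 'torque': array([-0.00611765, -0.01992023,  0.00428483]), 'opening': 87.0070847452175}
{'fx': 412.8320491401983, 'fy': 412.8320491401983, 'cx': 259.336335742803, 'cy': 191.1886533509265, 'camera_from_world': array([[ 9.20756746e-01, -3.89792679e-01,  1.63915184e-02,
        -4.78528245e+02],
       [ 1.97747346e-01,  5.02506131e-01,  8.41655259e-01,
        -2.53277560e+02],
[... 393 characters left out ...]
7.5] 0.67
grip_plate side [222.7 216.4] 0.58
grip_plate top [247.9 249.5] 0.58
  -> [493.2 150.3  78.8]
latch_tab side [215.2 181.6] 0.67
latch_tab top [234.8 251.4] 0.73
latch_tab top [248.8 184.4] 0.34
  -> [487.4 177.6 105. ]
dock side [221.7 223.4] 0.66
dock top [247.5 247.3] 0.72
  -> [495.9 154.8   5.6]
vial_center side [233.2 245.2] 0.83
vial_center side [221.1 194.6] 0.19
vial_center top [285.6 253. ] 0.61
vial_center top [247.6 247.1] 0.54
  -> [485.7  66.4  13.1]
beaker_center side [204.6 177.5] 0.62
beaker_center top [178.8 248. ] 0.84
  -> [499.7 306.3  41.5]
cuvettes side [282.8 211.2] 0.94
cuvettes side [221.7 216.6] 0.49
cuvettes top [247.4 184.1] 0.84
  -> [646.1 151.3   2.3]
```

```bash
python3 - <<'E'
from h import *
for n in("side","top"):
    f=cv2.imread(f"pics/{n}0.png")
    c=f[120:300,150:330]
    cv2.imwrite(f"pics/{n}0c.png",cv2.resize(c,None,fx=3.3,fy=3.3,interpolation=cv2.INTER_CUBIC))
E
```

```text
(no output)
```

View pics/side0.png

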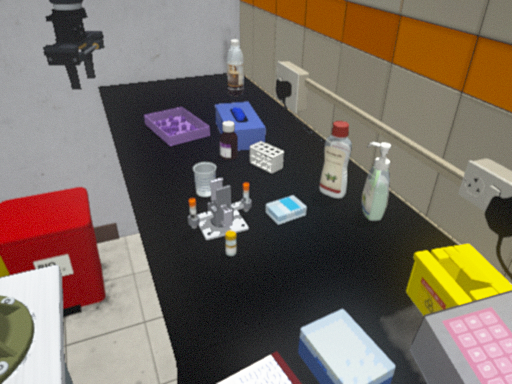

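View pics/top0.png

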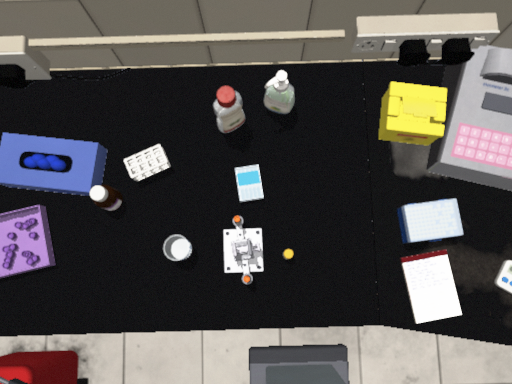

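View pics/side0c.png

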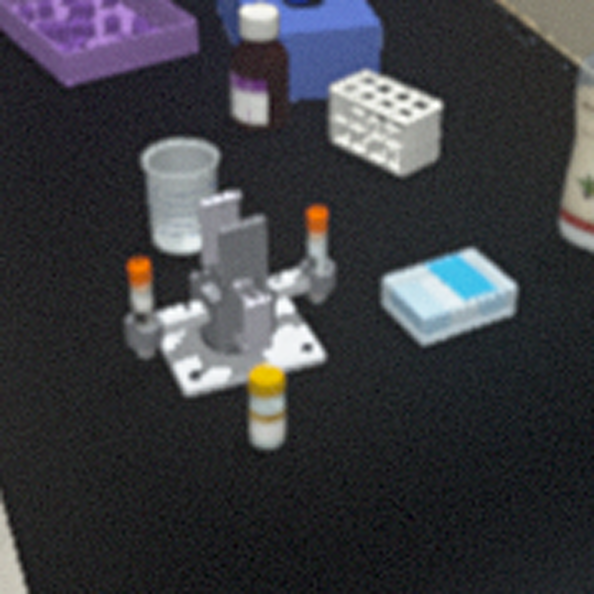

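View pics/top0c.png

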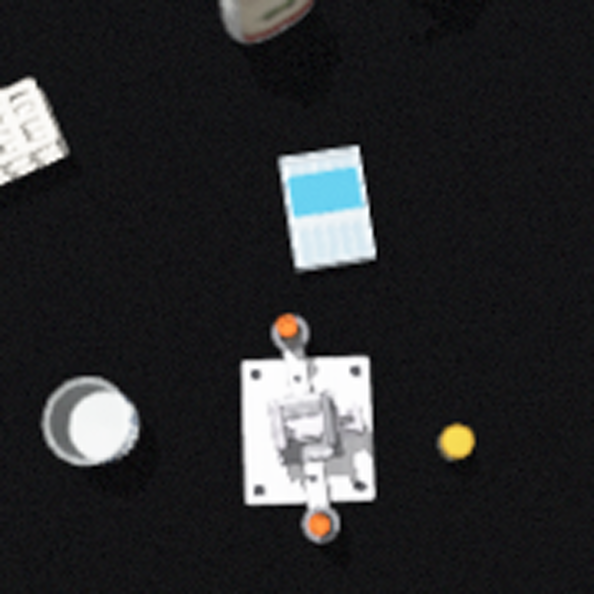

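```bash
python3 - <<'E'
from h import *
ims={n:manip.get_image(n) for n in("side","top")}
pts=[]
for n,im in ims.items():
    f=im["frame"][120:300,150:330].astype(int)
    m=((f[:,:,2]>150)&(f[:,:,1]<130)&(f[:,:,0]<90)).astype(np.uint8)
    k,l,s,c=cv2.connectedComponentsWithStats(m)
    r=[(c[i]+[150,120],s[i][4]) for i in range(1,k) if s[i][4]>4]
    print(n,[(a.round(1),b) for a,b in r])
    if n=="top":
        for a,b in r: print(at_z(im,a,85).round(1))
    for z in(0,):print("cam",n,ray(im,[0,0])[0].round(0))
E
```

```text
side [(array([245.7, 186. ]), np.int32(41)), (array([191.8, 201.8]), np.int32(46)), (array([230.4, 237.9]), np.int32(14))]
cam side [ 271. -563.  574.]
top [(array([236. , 216.4]), np.int32(7)), (array([237. , 220.8]), np.int32(5)), (array([247.7, 277.9]), np.int32(12))]
[562.1 174.9  85. ]
[552.6 173.   85. ]
[430.4 152.8  85. ]
cam top [ 442.  121. 1132.]
```

```bash
python3 - <<'E'
from h import *
im=manip.get_image("top"); sd=manip.get_image("side")
for nm,i,thr in(("top",im,0),("side",sd,0)):
    hsv=cv2.cvtColor(i["frame"],cv2.COLOR_BGR2HSV)
    m=((hsv[...,0]<14)&(hsv[...,1]>150)&(hsv[...,2]>130)).astype(np.uint8); mm=np.zeros_like(m); mm[160:300,170:275]=m[160:300,170:275]
    k,l,s,c=cv2.connectedComponentsWithStats(mm,connectivity=8)
    L=[(c[j],s[j][4]) for j in range(1,k) if s[j][4]>6]; print(nm,[(a.round(1).tolist(),int(b)) for a,b in L])
    if nm=="top": T=[a for a,b in L]
    else: S=[a for a,b in L]
for a in T: print("top z86",at_z(im,a,86).round(1))
a,b=[at_z(im,x,86) for x in T[:2]]
print("mid",(a+b)/2,"len",np.linalg.norm(a-b),"yaw",np.degrees(np.arctan2((a-b)[1],(a-b)[0])))
for z in(75,80,85): print(z,[at_z(sd,x,z).round(1).tolist() for x in S])
# dock plate outline in top
g=cv2.cvtColor(im["frame"],cv2.COLOR_BGR2GRAY)
m=np.zeros_like(g);m[215:285,215:270]=(g[215:285,215:270]>110)
cn=max(cv2.findContours(m,0,1)[0],key=cv2.contourArea); 
cn2=max(cv2.findContours(cv2.morphologyEx(m,cv2.MORPH_OPEN,np.ones((17,17),np.uint8)),0,1)[0],key=cv2.contourArea)
for C in(cn2,):
    r=cv2.minAreaRect(C);print(r, at_z(im,r[0],8))
for n in(1,):
    print("est", at_z(im,(247.5,247.3),0))
E
```

```text
top [([236.3, 218.0], 26), ([246.5, 278.5], 29)]
side [([245.7, 185.8], 35), ([192.1, 201.8], 30)]
top z86 [558.6 174.2  86. ]
top z86 [429.3 155.3  86. ]
mid [493.91801504 164.7360584   86.        ] len 130.6639205792525 yaw 8.333150322855595
75 [[561.6, 181.9, 75.0], [431.2, 163.4, 75.0]]
80 [[558.6, 174.4, 80.0], [429.6, 156.1, 80.0]]
85 [[555.7, 166.9, 85.0], [428.0, 148.8, 85.0]]
((236.0, 240.5), (23.0, 26.0), 90.0) [515.19578365 179.99804245   8.        ]
est [499.27165931 154.1122529    0.        ]
```

```bash
cat > go.py <<'E'
from h import *
from scipy.spatial.transform import Rotation as Ro
import sys
def rel(x,y,z,yaw):
    s=manip.get_state();R=np.array(s["tcp_rot"])
    a=np.radians(yaw);Y=np.array([-np.sin(a),np.cos(a),0]);Z=np.array([0,0,-1.]);X=np.cross(Y,Z)
    G=np.c_[X,Y,Z]
    print("t",s["clock"],"pos",s["tool_pos"].round(1),"F",s["contact_force"].round(1),"open",round(s["opening"],1),"q",s["qpos"].round(0))
    print("rotvec",Ro.from_matrix(R.T@G).as_rotvec().round(4),"shift m",(R.T@(np.array([x,y,z])-s["tool_pos"])/1000).round(4))
rel(*map(float,sys.argv[1:5]))
E
python3 go.py 494.4 158.8 200 8.3
```

```text
t 1.1 pos [267.9 592.2 226.2] F [ 0.7 -0.4 -1.2] open 87.1 q [-65.  18.  -4.  83.   1.  79.  -3.]
rotvec [ 1.000e-04  0.000e+00 -5.696e-01] shift m [-0.385  -0.3016  0.0262]
```

>>> drive_tool(plan=[[[0,0,-0.05],[-0.032,-0.025,0],1],[[0,0,-0.1],[-0.064,-0.05,0],1],[[0,0,-0.15],[-0.096,-0.075,0],1],[[0,0,-0.2],[-0.128,-0.1,0],1],[[0,0,-0.25],[-0.16,-0.126,0],1],[[0,0,-0.3],[-0.192,-0.151,0],1],[[0,0,-0.35],[-0.224,-0.176,0],1],[[0,0,-0.4],[-0.256,-0.201,0],1],[[0,0,-0.45],[-0.288,-0.226,0],1],[[0,0,-0.5],[-0.32,-0.251,0],1],[[0,0,-0.55],[-0.355,-0.28,0],1],[[0,0,-0.57],[-0.385,-0.3015,0],1]])

```text
clock: 2.1
tool_pos: [494.9, 156.7, 226.6]
tcp_rot: [[-0.989, -0.147, 0.001], [-0.147, 0.989, 0.001], [-0.001, 0.0, -1.0]]
contact_force: [1.2, 0.9, -0.7]
opening: 87.1
```

```bash
python3 go.py 494.4 158.8 200 8.3
```

```text
t 2.1 pos [494.9 156.7 226.6] F [ 1.2  0.9 -0.7] open 87.1 q [-35.   2.  14. 102.  -1.  76.  78.]
rotvec [0.0005 0.0008 0.0025] shift m [0.0002 0.0022 0.0266]
```

>>> drive_tool(plan=[[[0,0,0],[0,0,0.03],1],[[0,0,0],[0,0,0.06],1],[[0,0,0],[0,0,0.086],1],[[0,0,0],[0,0,0.086],1],[[0,0,0],[0,0,0.086],1]])

```text
clock: 2.52
tool_pos: [493.6, 158.6, 139.5]
tcp_rot: [[-0.989, -0.145, -0.002], [-0.145, 0.989, -0.001], [0.002, -0.001, -1.0]]
contact_force: [-0.0, 1.1, 1.2]
opening: 87.2
```

```bash
python3 - <<'E'
from h import *
im=manip.get_image("side");t=manip.get_image("top")
C=np.array([493.7,164.7,14]);a=np.radians(8.3);X=np.array([np.cos(a),np.sin(a),0]);Y=np.array([-X[1],X[0],0])
def P(x,y,z):return C+x*X+y*Y+[0,0,z]
for nm,i in(("side",im),("top",t)):
    f=cv2.resize(i["frame"][120:300,150:330],None,fx=3.3,fy=3.3,interpolation=cv2.INTER_CUBIC)
    def d(p,c):
        u=(proj(i,p)-[150,120]+.5)*3.3; cv2.circle(f,tuple(int(v) for v in u),2,c,-1)
    for x in(-17,17):
        for z in(50,94):d(P(x,-20,z),(0,0,255))
    for x in(-14,14):
        d(P(x,20,97),(0,255,0));d(P(x,14,97),(0,255,0))
    for x in(-65,65):d(P(x,0,74),(255,0,0))
    s=manip.get_state()
    cv2.imwrite(f"pics/{nm}1.png",f)
E
python3 go.py 494.4 158.8 92 8.3
```

```text
t 2.6167 pos [495.5 159.5 142. ] F [ 0.  -0.5  0.5] open 87.0 q [-34.   6.  14. 108.  -2.  66.  79.]
rotvec [0.0007 0.0027 0.0008] shift m [ 0.0014 -0.0005  0.05  ]
```

View pics/side1.png

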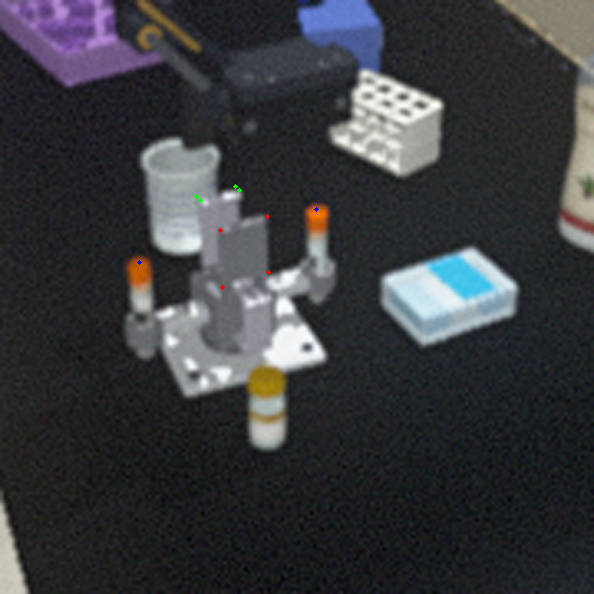

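View pics/top1.png

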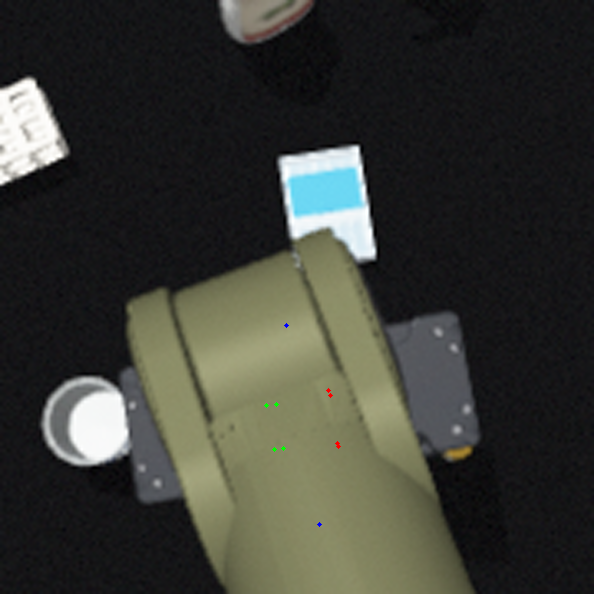

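```bash
python3 - <<'E'
from h import *
im=manip.get_image("side");s=manip.get_state();R=s["tcp_rot"];p=s["tool_pos"]
f=cv2.resize(im["frame"][40:220,120:360],None,fx=3.3,fy=3.3,interpolation=cv2.INTER_CUBIC)
for y,c in((43.5,(0,255,0)),(-43.5,(0,0,255)),(58.5,(0,255,255)),(-58.5,(255,0,255))):
  for x in(-9.5,9.5):
    u=(proj(im,p+R@np.array([x,y,25]))-[120,40]+.5)*3.3
    cv2.circle(f,tuple(int(v) for v in u),2,c,-1)
cv2.imwrite("pics/side2.png",f)
print(p,s["contact_force"])
E
```

```text
[495.83130787 159.60458876 142.36625185] [0.11728242 0.4704219  0.53141991]
```

View pics/side2.png

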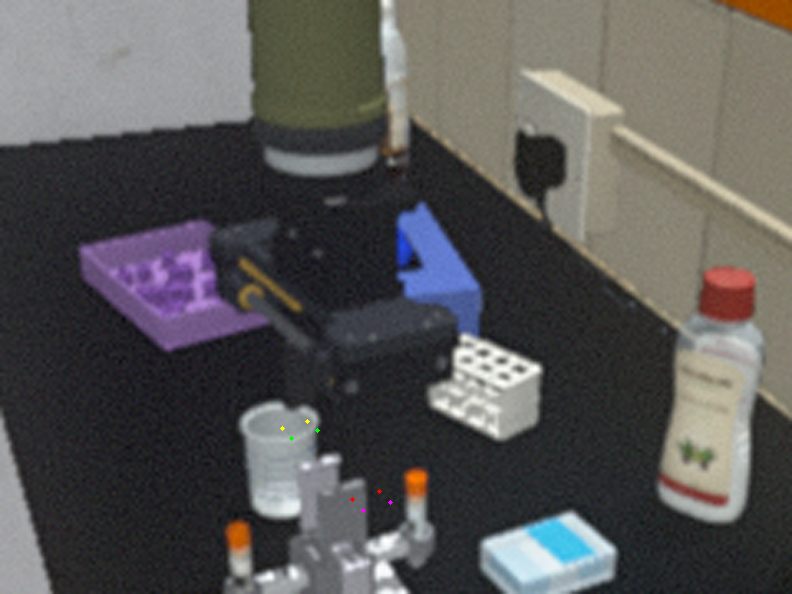

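```bash
python3 - <<'E'
from h import *
im=manip.get_image("side")
f=cv2.imread("pics/side0.png")
p=np.array([267.9,592.2,226.2]);Y=np.array([.412,.911,0])
for y,c in((43.5,(0,255,0)),(-43.5,(0,0,255))):
    u=proj(im,p+Y*y-[0,0,25]);print(u)
f=cv2.resize(f[0:130,20:180],None,fx=5,fy=5,interpolation=cv2.INTER_CUBIC)
for y,c in((43.5,(0,255,0)),(-43.5,(0,0,255))):
    u=(proj(im,p+Y*y-[0,0,25])-[20,0]+.5)*5
    cv2.circle(f,tuple(int(v) for v in u),3,c,-1)
cv2.imwrite("pics/side0g.png",f)
f=im["frame"][60:220,160:280]
f=cv2.convertScaleAbs(f,alpha=2.5,beta=10)
cv2.imwrite("pics/side3.png",cv2.resize(f,None,fx=3.7,fy=3.7,interpolation=cv2.INTER_CUBIC))
print(manip.get_state()["tool_pos"])
E
```

```text
[91.63263718 85.04956165]
[79.16891158 96.04103869]
[495.81254922 159.60209525 142.37149578]
```

View pics/side0g.png

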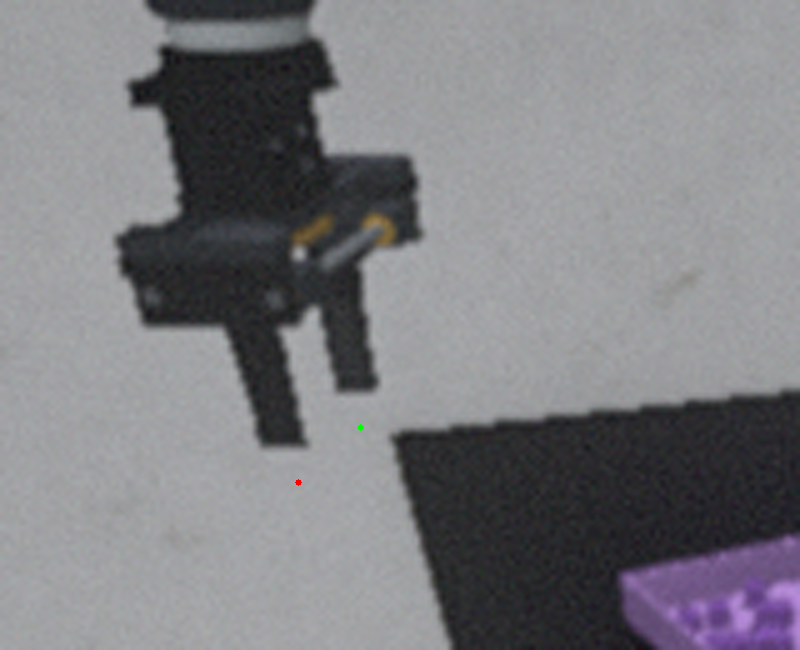

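View pics/side3.png

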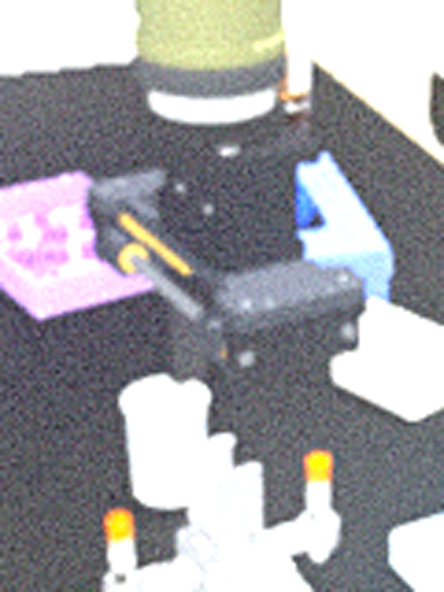

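```bash
python3 - <<'E'
from h import *
F=[];
for _ in range(10):
    im=manip.get_image("side");F.append(im["frame"].astype(float))
f=np.mean(F,0)[60:220,160:280]
b=cv2.imread("pics/side0.png").astype(float)[60:220,160:280]
g=np.clip((f-10)*5,0,255).astype(np.uint8)
cv2.imwrite("pics/side4.png",cv2.resize(g,None,fx=3.7,fy=3.7,interpolation=cv2.INTER_CUBIC))
s=manip.get_state();R=s["tcp_rot"];p=s["tool_pos"];print(s["clock"],p)
for y in(51,-51):
  for z in (-45,0,25): print(y,z,((proj(im,p+R@np.array([0,y,z]))-[160,60])*3.7).round(0))
E
```

```text
3.2167 [494.45523858 158.8564056  140.2087249 ]
51 -45 [179. 304.]
51 0 [183. 373.]
51 25 [185. 410.]
-51 -45 [262. 379.]
-51 0 [264. 451.]
-51 25 [265. 490.]
```

View pics/side4.png

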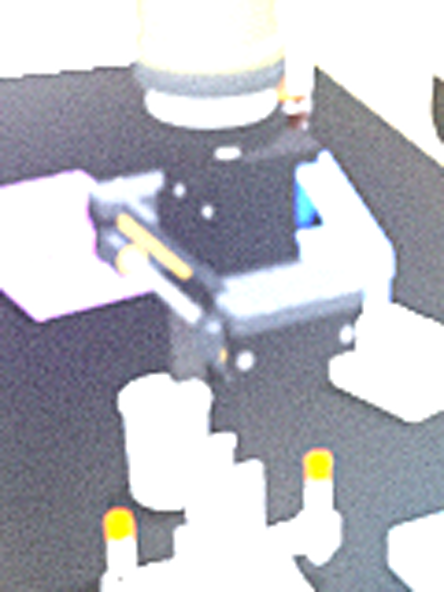

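```bash
python3 - <<'E'
from h import *
F=[]
for _ in range(12):
    im=manip.get_image("side");F.append(im["frame"].astype(float))
f=np.mean(F,0).mean(2)
np.save("f.npy",f)
print("cols",list(range(214,250,2)))
for r in range(140,196,2): print(r,f[r:r+2,214:250].reshape(2,18,2).mean((0,2)).round(0).astype(int))
g=np.clip((f-15)*9,0,255).astype(np.uint8)[120:200,180:270]
cv2.imwrite("pics/side5.png",cv2.resize(g,None,fx=6.5,fy=6.5,interpolation=cv2.INTER_CUBIC))
s=manip.get_state();print(s["clock"],s["tool_pos"])
E
```

```text
cols [214, 216, 218, 220, 222, 224, 226, 228, 230, 232, 234, 236, 238, 240, 242, 244, 246, 248]
140 [31 35 56 64 65 65 65 64 65 65 65 66 66 67 65 66 59 61]
142 [33 33 52 63 65 80 78 65 70 85 66 64 58 56 51 50 49 48]
144 [43 38 43 51 61 66 66 62 58 58 49 48 47 48 48 47 47 45]
146 [44 48 47 41 47 51 50 48 47 47 47 47 46 44 41 40 37 37]
148 [46 61 55 37 45 48 47 46 46 43 40 38 37 35 36 36 36 38]
150 [43 49 47 33 38 41 40 37 36 34 35 35 36 36 37 36 37 37]
152 [43 43 44 36 33 34 34 34 34 35 34 35 36 35 36 37 37 37]
154 [44 44 46 43 33 36 38 34 35 35 36 35 37 36 36 37 36 37]
156 [43 43 49 49 34 63 68 39 35 35 36 35 35 37 36 37 37 40]
158 [40 37 44 37 36 65 68 39 35 35 36 37 36 36 37 37 37 56]
160 [38 31 36 38 36 38 39 35 35 36 36 36 36 37 37 37 36 55]
162 [49 31 33 41 37 35 34 35 36 35 36 37 36 36 37 37 36 40]
164 [135  46  34  35  35  35  36  36  36  36  36  37  36  37  37  36  36  33]
166 [164  78  33  35  36  35  35  37  36  37  37  37  37  37  37  38  38  37]
168 [148  58  34  35  36  36  34  37  37  37  37  38  38  38  38  38  38  39]
170 [125  40  34  36  36  35  36  36  37  36  37  
[... 311 characters left out ...]
 39  39  39  39  38  39  39]
180 [160 149 166 142  73  35  39  38  39  38  39  39  39  39  38  43  43  40]
182 [144 135 138 134  63  36  37  37  37  38  40  38  38  38  59  94  94  70]
184 [142 140 140 137  69  47  69  84  47  38  39  39  39  38  81 118 118  94]
186 [143 140 137 133 106 132 138 132  67  37  39  40  39  39  69 102 103  77]
188 [140 128 145 118 107 116 107 103  65  37  40  39  39  39  68 100 101  76]
190 [139 108 112 105 103 103 103 105  74  38  39  39  40  38  76 139 139  88]
192 [139 104 103 103 104 103 104 105  74  38  39  40  39  38  89 162 161  98]
194 [140 107 104 104 103 103 104 105  75  38  39  41  40  39  94 184 178 100]
3.8167 [494.46825106 158.87503793 140.1854344 ]
```

View pics/side5.png

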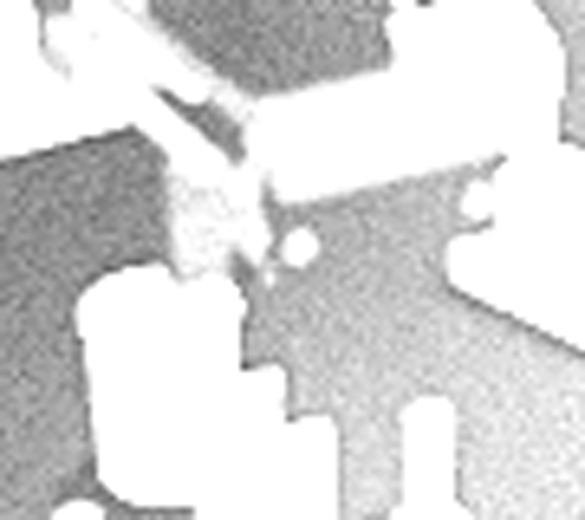

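```bash
python3 - <<'E'
from h import *
f=np.load("f.npy");b=cv2.imread("pics/side0.png").astype(float).mean(2)
d=cv2.GaussianBlur(f-b,(0,0),1.0)[120:200,180:270]
g=np.clip(128+d*12,0,255).astype(np.uint8)
cv2.imwrite("pics/side6.png",cv2.resize(g,None,fx=6.5,fy=6.5,interpolation=cv2.INTER_CUBIC))
E
```

```text
(no output)
```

View pics/side6.png

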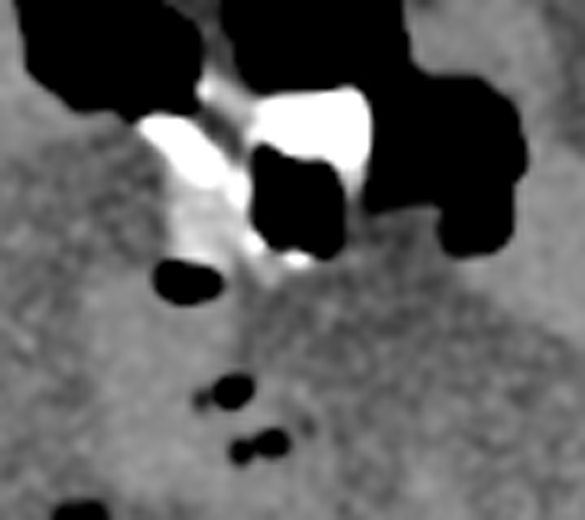

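```bash
python3 - <<'E'
from h import *
im=manip.get_image("top");print(im["fx"],im["cx"],im["cy"])
for z in(190,210,230,250,300):
    print(z,at_z(im,(240.4,242.5),z).round(1), (at_z(im,(189.2,251.6),z)-at_z(im,(291.6,233.7),z)).round(1), np.linalg.norm(at_z(im,(189.2,251.6),z)-at_z(im,(291.6,233.7),z)).round(1))
cv2.imwrite("pics/top5.png",cv2.resize(np.clip(im["frame"][190:300,160:320].astype(float)*2,0,255).astype(np.uint8),None,fx=5,fy=5,interpolation=cv2.INTER_CUBIC))
s=manip.get_state();print(s["clock"],s["tool_pos"],s["contact_force"])
E
```

```text
486.6988083610282 259.1657887445511 194.07544159928258
190 [499.3 162.1 190. ] [-28.9 198.3   0. ] 200.4
210 [498.  161.2 210. ] [-28.3 194.1   0. ] 196.1
230 [496.8 160.4 230. ] [-27.7 189.9   0. ] 191.9
250 [495.6 159.5 250. ] [-27.  185.6   0. ] 187.6
300 [492.6 157.3 300. ] [-25.5 175.1   0. ] 177.0
3.8667 [494.45265013 158.86742623 140.18529052] [-0.29951261  0.01540697 -0.66060441]
```

View pics/top5.png

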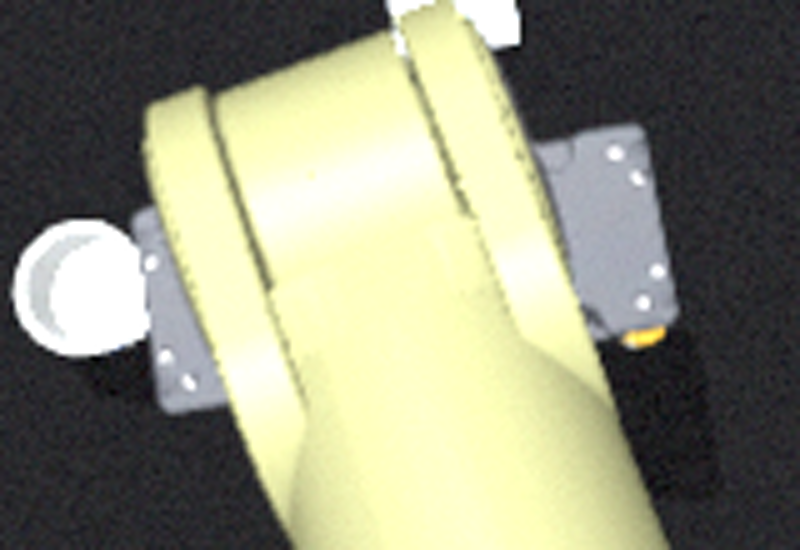

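>>> drive_tool(plan=[[[0,0,0],[0,0,0.012],1],[[0,0,0],[0,0,0.024],1],[[0,0,0],[0,0,0.036],1],[[0,0,0],[0,0,0.048],1],[[0,0,0],[0,0,0.048],1],[[0,0,0],[0,0,0.048],1]])

```text
clock: 4.37
tool_pos: [493.5, 158.4, 90.7]
tcp_rot: [[-0.989, -0.145, -0.003], [-0.145, 0.989, -0.001], [0.003, -0.001, -1.0]]
contact_force: [0.8, 0.7, -0.3]
opening: 87.4
```

```bash
python3 - <<'E'
from h import *
im=manip.get_image("side");im=manip.get_image("side")
f=im["frame"][130:260,170:270]
cv2.imwrite("pics/side7.png",cv2.resize(np.clip(f*1.,0,255).astype(np.uint8),None,fx=4.5,fy=4.5,interpolation=cv2.INTER_CUBIC))
s=manip.get_state();R=s["tcp_rot"];p=s["tool_pos"];print(s["clock"],p,s["contact_force"])
for y in(43.5,-43.5,-58.5):
  for z in (0,25): print(y,z,((proj(im,p+R@np.array([0,y,z]))-[170,130]+.5)*4.5).round(0))
E
python3 go.py 494.4 158.8 92 8.3
```

```text
4.4667 [494.70512618 158.93135029  92.2785759 ] [0.28311203 0.09551877 1.15233115]
43.5 0 [191. 232.]
43.5 25 [193. 275.]
-43.5 0 [273. 317.]
-43.5 25 [274. 361.]
-58.5 0 [288. 333.]
-58.5 25 [289. 377.]
t 4.4667 pos [494.7 158.9  92.3] F [0.3 0.1 1.2] open 87.0 q [-34.   9.  14. 111.  -3.  60.  80.]
rotvec [-0.      0.0003  0.0004] shift m [ 0.0003 -0.0001  0.0003]
```

View pics/side7.png

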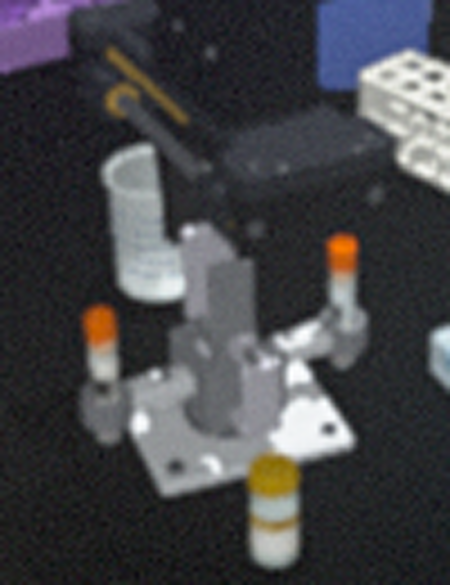

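>>> drive_tool(plan=[[[0,0,0],[0,0,0],0.7],[[0,0,0],[0,0,0],0.6],[[0,0,0],[0,0,0],0.5],[[0,0,0],[0,0,0],0.4],[[0,0,0],[0,0,0],0.2],[[0,0,0],[0,0,0],0],[[0,0,0],[0,0,0],0],[[0,0,0],[0,0,0],0],[[0,0,0],[0,0,0],0],[[0,0,0],[0,0,0],0]])

```text
clock: 5.3
tool_pos: [494.6, 158.6, 92.3]
tcp_rot: [[-0.989, -0.145, 0.0], [-0.145, 0.989, -0.0], [-0.0, -0.0, -1.0]]
contact_force: [0.2, -3.1, 0.7]
opening: 28.5
```

```bash
python3 - <<'E'
from h import *
im=manip.get_image("side");im=manip.get_image("side")
f=im["frame"][130:260,170:270]
cv2.imwrite("pics/side8.png",cv2.resize(f,None,fx=4.5,fy=4.5,interpolation=cv2.INTER_CUBIC))
E
python3 go.py 494.4 158.8 92 8.3
```

```text
t 5.4 pos [494.7 158.5  92.5] F [ 0.5 -1.4  2.4] open 26.4 q [-34.   9.  14. 111.  -2.  60.  80.]
rotvec [-0.0003  0.0004  0.0001] shift m [0.0003 0.0003 0.0005]
```

View pics/side8.png

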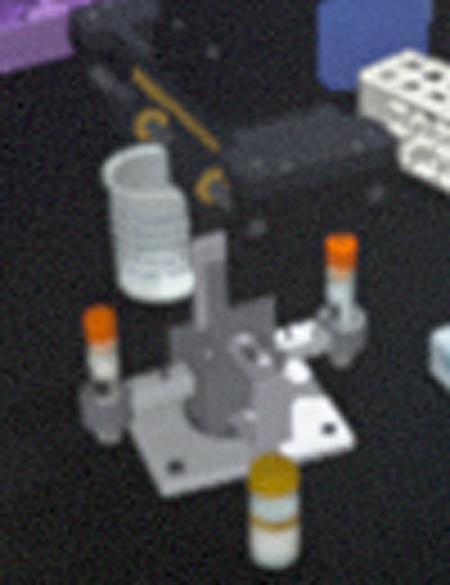

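>>> drive_tool(plan=[[[0,0,0],[0,0,0],0],[[0,0,0],[0,0,0],0],[[0,0,0],[0,0,0],0],[[0,0,0],[0,0,-0.002],0],[[0,0,0],[0,0,-0.004],0],[[0,0,0],[0,0,-0.006],0],[[0,0,0],[0,0,-0.008],0]])

```text
clock: 5.98
tool_pos: [494.0, 159.1, 99.9]
tcp_rot: [[-0.989, -0.145, -0.001], [-0.145, 0.989, -0.0], [0.001, 0.0, -1.0]]
contact_force: [0.1, 0.2, -2.3]
opening: 26.2
```

>>> drive_tool(plan=[[[0,0,0],[0,0,-0.005],0],[[0,0,0],[0,0,-0.01],0],[[0,0,0],[0,0,-0.015],0],[[0,0,0],[0,0,-0.02],0],[[0,0,0],[0,0,-0.025],0],[[0,0,0],[0,0,-0.03],0],[[0,0,0],[0,0,-0.036],0],[[0,0,0],[0,0,-0.042],0],[[0,0,0],[0,0,-0.048],0],[[0,0,0],[0,0,-0.054],0],[[0,0,0],[0,0,-0.06],0],[[0,0,0],[0,0,-0.066],0]])

```text
clock: 6.98
tool_pos: [494.5, 158.9, 166.8]
tcp_rot: [[-0.989, -0.145, 0.0], [-0.145, 0.989, 0.0], [-0.0, 0.0, -1.0]]
contact_force: [-0.2, 0.1, -1.7]
opening: 26.2
```

>>> drive_tool(plan=[[[0,0,0],[0,0,-0.006],0],[[0,0,0],[0,0,-0.012],0],[[0,0,0],[0,0,-0.018],0],[[0,0,0],[0,0,-0.023],0],[[0,0,0],[0,0,-0.026],0],[[0,0,0],[0,0,-0.028],0],[[0,0,0],[0,0,-0.028],0],[[0,0,0],[0,0,-0.028],0],[[0,0,0],[0,0,-0.028],0],[[0,0,0],[0,0,-0.028],0],[[0,0,0],[0,0,-0.028],0],[[0,0,0],[0,0,-0.028],0]])

```text
clock: 7.98
tool_pos: [494.4, 158.8, 194.0]
tcp_rot: [[-0.989, -0.145, -0.0], [-0.145, 0.989, -0.0], [0.0, -0.0, -1.0]]
contact_force: [0.0, 0.1, -2.1]
opening: 26.4
```

```bash
python3 - <<'E'
from h import *
im=manip.get_image("side");t=manip.get_image("top")
cv2.imwrite("pics/side9.png",cv2.resize(im["frame"][70:260,150:310],None,fx=3.1,fy=3.1,interpolation=cv2.INTER_CUBIC))
cv2.imwrite("pics/top9.png",cv2.resize(t["frame"][120:300,150:330],None,fx=3.1,fy=3.1,interpolation=cv2.INTER_CUBIC))
hsv=cv2.cvtColor(im["frame"],cv2.COLOR_BGR2HSV)
m=((hsv[...,0]<14)&(hsv[...,1]>150)&(hsv[...,2]>110)).astype(np.uint8); mm=np.zeros_like(m); mm[100:260,170:275]=m[100:260,170:275]
k,l,s,c=cv2.connectedComponentsWithStats(mm)
print([(c[j].round(1),s[j][4]) for j in range(1,k) if s[j][4]>6])
C=np.array([493.7,164.7,114]);a=np.radians(8.3);X=np.array([np.cos(a),np.sin(a),0])
for x in(-65,65):print("pred cap",proj(im,C+x*X+[0,0,67]).round(1))
E
python3 go.py 494.4 158.8 186 8.3
```

```text
[(array([244.9, 145.8]), np.int32(27)), (array([187.9, 159.5]), np.int32(44))]
pred cap [188.5 160. ]
pred cap [245.4 145.6]
t 8.0833 pos [494.4 158.8 194.1] F [ 0.9  0.4 -1.4] open 26.2 q [-35.   3.  14. 105.  -1.  72.  78.]
rotvec [-0.     -0.0001  0.0003] shift m [ 0.     -0.      0.0081]
```

View pics/side9.png

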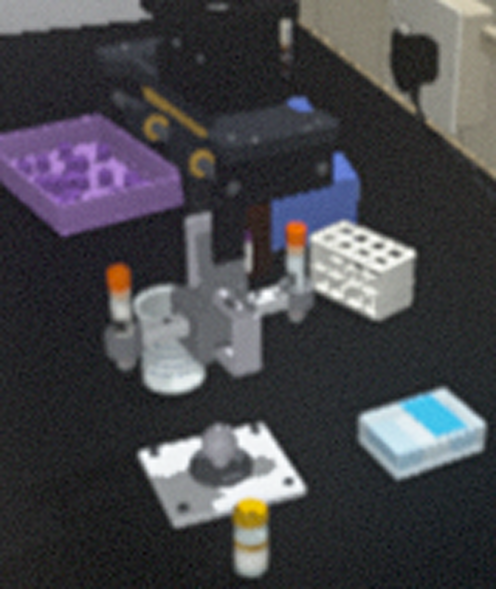

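View pics/top9.png

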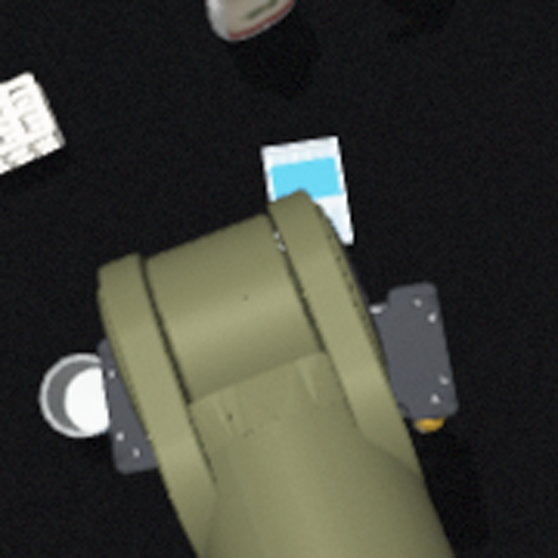

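The side picture shows the carrier upright above the bare ball at about (220,440). Its caps sit within 1 px of where a carrier 100 mm up should be, and the vial, beaker and cuvette box have not moved. Handing in.

```bash
python3 -c "
from rig import manip
print(manip.sign_off())"
```

```text
the job is handed in; nothing more can be done
None
```

The carrier is off its ball and held upright about 100 mm above where it sat, with the latch still squeezed, and the job is handed in. Sign-off gives no verdict. The clock stood at about 8 s of the 29 allowed.

**How it was done:** I found the carrier in both cameras at about (494, 165) mm, turned 8.3°. I centred the gripper 6 mm towards the fixed plate, so that pulling the tab would put little side load on the carrier. Then I closed on the plates, paused and lifted straight up.

**Last checks:**
- **Position:** the tool was at z = 194 mm, about 102 mm above the grasp height. Both tube caps were within 1 px of where a level carrier raised 100 mm should show.
- **Weight:** the wrist carried about 2 N, which fits the carrier's weight.
- **Neighbours:** the vial, beaker and cuvette box looked untouched in the pictures. I did not measure them again.

**What did not agree:**
- **Finger opening:** it read 26.2–26.4 mm instead of the expected 28 mm. I took this as the pads giving way.
- **Fingertips:** in the side view they looked 6–25 mm higher than the tool data say. Part of that is finger thickness, and the rest is unexplained. The grasp held all the same.
- **Latch:** its travel was judged only from the opening and from the carrier lifting free, not read directly.

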